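# Lock the test box with its T-bolt

## Task

Lock the grey test box: take the red-handled T-bolt out of its black stand, feel its T-head gently into the slot of the box's floating aluminium plate, push it down against the spring, give it a quarter turn until it points to the yellow marks, and let the spring lift it into its locked seat. Let go and leave it standing there; do not force the bolt against the box, and leave the jar, the multimeter and the tester where they are.

Things in the scene. Friction and masses are not known exactly. Their poses are not given: they have to be found in the camera images.
- t_bolt: T-bolt, 55 mm tall, 60 g, loose, standing upright in the stand at the start. Origin: centre of the underside of its steel T-head; z up along the shank. Head 34 mm (along its x) x 9 mm (y) x 8 mm high (z 0 to 8); round shank 8.8 mm thick (z 8 to 26); steel collar 12 mm wide (z 26 to 29); red handle above.
- bolt_handle (a point): Centre of the bolt's red flat handle, 42 mm above the bolt's origin. Handle 34 mm (bolt's x, parallel to the head) x 12 mm (y) x 26 mm high (29 to 55 mm above the origin). Grip it from above across its 12 mm.
- stand: Fixed black parking stand, 60 (x) x 34 (y) x 22 mm. Origin: centre of its underside. A well 40 (x) x 14 (y) mm, floor 10 mm above the worktop, holds the bolt's head; lift the bolt straight up.
- test_box: Fixed grey box 130 x 130 x 50 mm; origin: centre of its underside. In its top lies an aluminium plate 84 x 84 x 10 mm, upper face 50 mm above the origin, with a slot 38 mm along the box's x and 13 mm along its y (2 mm play on every side of the T-head). A force above 30 N between bolt and box damages it.
- plate_nominal (a point): Centre of the box's top (z = 50 mm above its origin), where the slot would be if the plate were centred. The plate floats: its slot lies up to 5 mm off this point in the box's x and in y (independently, never turned), differently each time and not shown by any reading. About 15 N of sideways friction holds it, so see or feel for the slot.
- plunger (a joint): Depth (m) of the brass spring plunger in the slot: 0 = up, its top 9 mm below the plate's upper face; hard stop at 0.014. Spring about 2 N at first, 5 N at 0.011. The head can turn, either way, below the plate: plunger beyond 0.009 (head's underside over 18 mm below the plate's upper face).
- lock_height (a point): Point on the box's axis 37 mm above its underside: height of the head's underside when locked. With the head across the slot (along the box's y, to the two yellow marks) the spring lifts it 5 mm from below the plate into a cross pocket (16 x 44 mm) in its underside, which keeps it from turning or coming out.
- flux_jar: Bystander: dark jar with white cap, 43 mm wide, 54 mm tall; origin centre of the underside.
- multimeter: Bystander: yellow multimeter lying flat, 132 x 68 x 40 mm; origin centre of the underside.
- component_tester: Bystander: beige component tester, 61 x 92 x 31 mm; origin centre of the underside.
Things that resemble listed ones, but are neither listed nor needed, are in the scene too. Leave any orange look-alike of the stand alone.

How it is judged:
On the way, in this order (a step that is already met when the one before it is completed fails the run):
1. the bolt is lifted out of its stand (z of t_bolt in the frame of stand above 0.035 m), for 0.1 s.
2. the T-head is through the slot, still along it, pressed down below the plate (horizontal distance between t_bolt and test_box below 0.013 m and z of t_bolt in the frame of test_box below 0.0323 m and angle between the x axis of t_bolt and the x axis of test_box, either way round below 0.35 rad), for 0.05 s.
At the end, for the whole second after the job is handed in: bolt released, at rest, within 13 mm of the box's centre, tilt under 0.15 rad, head across the slot (within 0.25 rad of the box's y) and up in the cross pocket (underside 34.5 to 39.5 mm above the box's underside); jar, multimeter and tester within 20 mm of their starts (horizontal distance between t_bolt and test_box below 0.013 m and z of t_bolt in the frame of test_box between 0.0345 and 0.0395 m and angle between the x axis of t_bolt and the y axis of test_box, either way round below 0.25 rad and angle between t_bolt's own z axis and vertical below 0.15 rad and linear speed of t_bolt below 0.02 m/s and distance of each of flux_jar, multimeter, component_tester from where it was at the start of the episode below 0.02 m); the robot touches nothing.
It fails at once if the bolt is forced against the box with more than 30 N (contact force between t_bolt and test_box above 30 N).
It fails at once if the flux jar is moved by more than 20 mm (distance of flux_jar from where it was at the start of the episode above 0.02 m).
It fails at once if the multimeter is moved by more than 20 mm (distance of multimeter from where it was at the start of the episode above 0.02 m).
It fails at once if the component tester is moved by more than 20 mm (distance of component_tester from where it was at the start of the episode above 0.02 m).
It also fails if it takes over 67 s, if anything falls off the work surface, if the arm or the gripper's body presses on something with over 40 N, if the wrist force passes 120 N, or if a joint passes its speed limit or range.

## Robot

A 7-joint arm with a two-finger parallel gripper is mounted at the origin on a cart in front of the work surface, level with it; the furniture and walls round the work are solid. World frame = base frame: x ahead of the robot, y to its left, z up, the work surface at z = 0. Lengths are in m, angles in rad, forces in N, time in s.
With the tool pointing down it reaches from about 0.4 to 0.85 m from the base axis. Payload 10.4 kg.
Tool frame: the origin (TCP) lies at the very end of the fingers, on their centre line; the grasp point (between the pads) lies r.tcp_to_grasp behind it (r.tcp_to_grasp is the distance from the TCP to the grasp point, in m); z points along the fingers, y is the line along which they close (so a half turn about z gives the same grasp; the last joint's range is limited). The gripper opens to 87 mm and grips with 3 to 60 N. Pads are 19 mm wide; open, the fingers measure 117 mm over their backs; the gripper's body (75 mm by 190 mm) begins 51 mm behind the grasp point.
Start: joints at [-1.329, 0.332, -0.065, 1.46, 0.022, 1.35, -0.088], TCP at [0.164, 0.603, 0.223] pointing down, gripper open.
Joint ranges: [-2.6, 2.6], [-0.5, 2.12], [-1.47, 1.34], [0.16, 2.42], [-1.27, 4.41], [0.06, 2.06], [-2.6, 2.6]. Speed limits (rad/s): [2.22, 2.22, 2.79, 2.79, 3.14, 3.14, 3.14].

## Interface

Orientations are given as a unit quaternion [x, y, z, w].
In Python, from bench import monitor, cams, ticket, r gives the robot as it stands.
- The arm moves only by the shell command python3 -m crank 'ROWS' [OPENING] [FORCE]. ROWS is a JSON object whose one key "steps" holds a list of rows, each a list of 2 entries, a list of its own where there are three numbers: the shift along the world's x, y, z in units of 25 mm (1.0 is 25 mm), then the turn, a rotation vector about the world's x, y, z in units of 5 degrees (1.0 is 5 degrees). In form: {"steps": [[[x, y, z], [ax, ay, az]], ...]}. A call has 1 to 10 rows; each row shifts and turns the commanded pose from where the row before left it; what a row does not reach is not made up. A row lasts 1/12 s, in which the tool goes at most 41.7 mm and 7.16 degrees, less where a joint would pass 70% of its speed; a pose out of reach is approached as far as the arm can. A call is refused whole if a number of a shift passes 1 or a number of a turn 1, either way. A call with a gripper value outside its range is refused whole. OPENING is the finger opening in mm, from 0 to 87, set as the call begins (- or left out, the last holds). The fingers move at their own pace and stop on an object; FORCE is the grip in N (left out, the last holds). Time passes only in rows, so rows that do not move let the fingers close. It gives the time, the measured TCP pose, the force, the opening and the grip force at its end, in the units of the state.
- monitor.read_state(): the state, without advancing time (a new reading comes with each control period).
- cams.camera(name): name is "scene" or "top" or "wrist"; returns a dict with "pixels" (384x512x3 uint8, blue, green, red), "z_map" (384x512 float32, m along the optical axis (not along the pixel's ray), 0 where there is no reading), "vfov" (degrees; the focal length in pixels is half the picture's height over the tangent of half this angle, whatever the lens; pixels are square), "cx", "cy" (the principal point, pixels), "k1" (the pictures are not rectified: a ray, as slopes to the right and down, at radius r is drawn at 1 + k1 r^2 times it, then the intrinsics apply), "T" (4x4, takes a point from camera to world coordinates). Camera axes: x right, y up, looking along -z (the intrinsics and any distortion apply to the point x, -y, -z); pixel columns grow to the right and rows downward; lengths in m; the calibration is good to about 2 mm. A picture is of the moment at which its call begins.
- ticket.close_job(): hands the job in; it is judged then, once.
The state is a dict: "time": time; "joint_positions": joint angles; "joint_vel": joint speeds; "joint_torque": joint torques, N m; "ee_pos": TCP position; "eef_rot": TCP orientation; "ft_force": force on the tool from outside, world axes, zero at the start; "torque": the same for the moment, N m; "width": finger opening in m; "grip_force": force on a finger pad.
Only numpy, scipy, OpenCV 4.12 (cv2) and the standard library are available. Lean on these libraries where they do the work, as an engineer would, in place of code of your own. Each camera call takes 0.05 s, during which the arm holds its last target. There are 200 camera calls.

## Working session

There is one attempt and no reset: what is moved stays moved. The work goes in short steps, Python scripts to look and compute and a shell command to move; the robot and the scene stay as the last step left them, time stands still between calls to the robot, and variables do not carry over. Pictures are saved under pics/ and viewed, at most 10 in all, crops included, and the job is handed in when it is done.

```bash
ls; mkdir -p pics
cat > h.py <<'E'
import numpy as np, cv2
from bench import monitor, cams, ticket, r
def K(c):
    h,w=c["pixels"].shape[:2]; f=h/2/np.tan(np.radians(c["vfov"])/2)
    return np.array([[f,0,c["cx"]],[0,f,c["cy"]],[0,0,1.]]), np.array([c["k1"],0,0,0,0.])
def world(c,uv,depth=None,z=None):
    k,d=K(c); uv=np.array(uv,float).reshape(-1,1,2)
    s=cv2.undistortPoints(uv,k,d).reshape(-1,2)
    ray=np.c_[s[:,0],-s[:,1],-np.ones(len(s))]; T=np.array(c["T"]); R,t=T[:3,:3],T[:3,3]
    if z is not None:
        w=ray@R.T; return t+w*((z-t[2])/w[:,2])[:,None]
    return (ray*np.asarray(depth).reshape(-1,1))@R.T+t
def cloud(c):
    h,w=c["z_map"].shape; v,u=np.mgrid[:h,:w]
    return world(c,np.stack([u,v],-1).reshape(-1,2),c["z_map"].reshape(-1)).reshape(h,w,3)
E
python3 - <<'E'
from h import *
s=monitor.read_state(); print(s); print(r.tcp_to_grasp)
ims=[cams.camera(n)  for n in("scene","top")]
for n,c in zip(("scene","top"),ims):
    np.save(f"{n}.npy",c,allow_pickle=True); print(n,c["T"][:3,3],c["vfov"],c["k1"])
    cv2.imwrite(f"pics/{n}0.png",cv2.resize(c["pixels"],(800,600)))
E
```

```text
pics
{'time': 0.0, 'joint_positions': array([-1.32860982,  0.33284388, -0.06470574,  1.46095452,  0.02160584,
        1.34990412, -0.0884963 ]), 'joint_vel': array([-0.00090721,  0.00102565, -0.00013975, -0.00083324,  0.00021442,
       -0.00093501,  0.00101375]), 'joint_torque': array([ 6.19342482e-04, -6.23268914e+01,  2.48723407e-02, -3.89889443e+01,
       -6.13184203e-02,  4.00014070e-02,  1.73604603e-04]), 'ee_pos': array([0.16346609, 0.60283529, 0.22176514]), 'eef_rot': array([ 1.31991093e-01,  9.91250650e-01, -7.04650307e-04, -5.80601381e-05]), 'ft_force': array([ 0.4663773 ,  0.03626121, -0.6209765 ]), 'torque': array([-0.03041969,  0.00165026,  0.04870511]), 'grip_force': 0.0, 'width': 0.08734605406943798}
0.0187
scene [-0.01204975 -0.82702863  1.01817042] 49.91632991277413 -0.08871485303189898
top [0.31310041 0.04355644 1.41410968] 50.18198448010959 -0.06389118579384406
```

View pics/scene0.png

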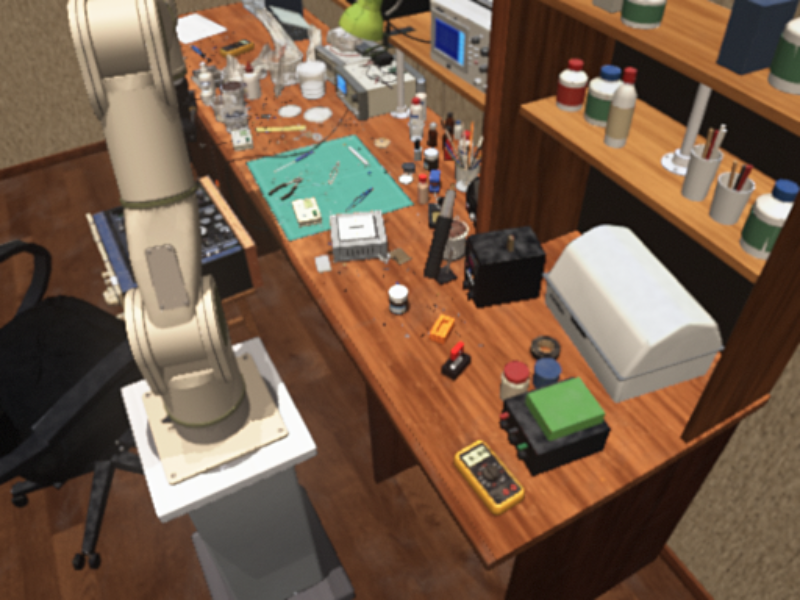

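View pics/top0.png

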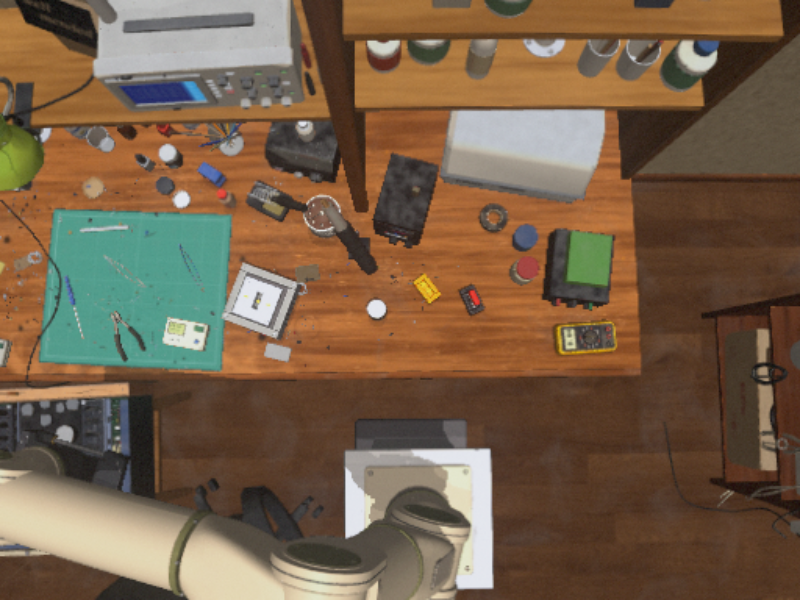

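Top view: black stand with red handle at (472,299). Candidates for it: the orange look-alike at (427,289), the red cap at (525,270) and the red jar in the scene view. I choose (472,299). The box is at (260,300), jar (376,309), component tester (186,334), multimeter (586,338). Next, measurements and one close crop.

Run:
```python
from h import *
c=np.load("top.npy",allow_pickle=True).item(); P=cloud(c); im=c["pixels"]
a=cv2.resize(im[172:212,280:330],(400,320),interpolation=cv2.INTER_CUBIC); b=cv2.resize(im[164:220,138:194],(400,400),interpolation=cv2.INTER_CUBIC)
o=np.zeros((400,800,3),np.uint8); o[:320,:400]=a; o[:,400:]=b; cv2.imwrite("pics/crop1.png",o)
hsv=cv2.cvtColor(im,cv2.COLOR_BGR2HSV)
def rep(name,m,box):
    mm=np.zeros(m.shape,bool); v0,v1,u0,u1=box; mm[v0:v1,u0:u1]=m[v0:v1,u0:u1]
    p=P[mm]; (cx,cy),(w,h),an=cv2.minAreaRect((p[:,:2]*1000).astype(np.float32)); 
    print(name,mm.sum(),p.mean(0).round(4),np.percentile(p[:,2],[5,50,95]).round(4),"rect",cx,cy,w,h,an)
red=((hsv[...,0]<6)|(hsv[...,0]>174))&(hsv[...,1]>150)&(hsv[...,2]>80)
rep("handle",red&(P[...,2]>.045),(175,208,285,325))
rep("standtop",(P[...,2]>.014)&(P[...,2]<.03),(175,208,288,318))
rep("boxtop",(P[...,2]>.043)&(P[...,2]<.056),(160,224,135,197))
rep("jar",(P[...,2]>.04),(185,210,228,252))
rep("tester",(P[...,2]>.02)&(P[...,2]<.04),(195,230,98,138))
rep("meter",(P[...,2]>.025),(200,232,350,400))
s=np.load("scene.npy",allow_pickle=True).item();P=cloud(s);hsv=cv2.cvtColor(s["pixels"],cv2.COLOR_BGR2HSV)
red=((hsv[...,0]<6)|(hsv[...,0]>174))&(hsv[...,1]>150)&(hsv[...,2]>80)
rep("handleS",red,(210,245,280,305))
rep("boxtopS",(P[...,2]>.043)&(P[...,2]<.056),(125,170,205,255))
```

```text
handle 38 [ 0.4746 -0.1223  0.0623] [0.0537 0.0628 0.0677] rect 474.6858825683594 -122.389892578125 32.96807098388672 11.174753189086914 25.986257553100586
standtop 115 [ 0.4725 -0.1218  0.021 ] [0.0154 0.0212 0.0253] rect 474.7745361328125 -123.40074157714844 60.012393951416016 33.90021896362305 24.564611434936523
boxtop 1267 [0.4742 0.3398 0.0493] [0.0446 0.0493 0.054 ] rect 475.443603515625 338.18231201171875 132.62965393066406 130.30307006835938 69.53482818603516
jar 118 [0.4518 0.0854 0.0636] [0.0473 0.0521 0.058 ] rect 391.1756896972656 75.82771301269531 164.50196838378906 38.572593688964844 9.260663032531738
tester 454 [0.4059 0.5056 0.0262] [0.021  0.026  0.0323] rect 406.1316223144531 506.6896667480469 95.1657943725586 60.19920349121094 79.16754150390625
meter 616 [ 0.3867 -0.3665  0.0383] [0.0256 0.0287 0.0356] rect 370.0037841796875 -193.70684814453125 66.9457015991211 483.368896484375 5.601447105407715
handleS 64 [ 0.4727 -0.1244  0.0526] [0.0004 0.0605 0.0659] rect 488.66259765625 -104.1600341796875 90.2591552734375 23.23920440673828 53.56507873535156
boxtopS 682 [0.471  0.3307 0.0485] [0.0441 0.0486 0.0526] rect 472.6927795410156 333.29180908203125 136.92762756347656 130.0371551513672 69.83711242675781
```

View pics/crop1.png

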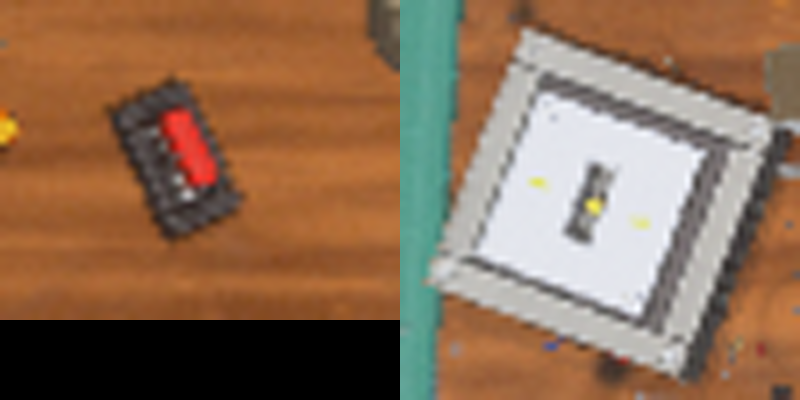

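The crop shows the black stand with the red handle upright in it, long axis at about +25° to x. On the box, the slot runs at about −20.5°, with the yellow marks at (538,182) and (640,222) across it. I'll check heights along the way, then move.

```bash
python3 - <<'E'
from h import *
P=np.vstack([cloud(np.load(n+".npy",allow_pickle=True).item()).reshape(-1,3) for n in("top","scene")])
for y in np.arange(.6,-.3,-.06):
    print(round(y,2),[ (lambda q: round(float(np.percentile(q,98)),2) if len(q)>3 else None)(P[(P[:,0]>x)&(P[:,0]<x+.06)&(P[:,1]>y-.06)&(P[:,1]<y)&(P[:,2]<.6)][:,2]) for x in np.arange(.3,.75,.06)])
E
python3 -m crank '{"steps":[[[1,-1,0],[0,0,0]],[[1,-1,0],[0,0,0]],[[1,-1,0],[0,0,0]],[[1,-1,0],[0,0,0]],[[1,-1,0],[0,0,0]],[[1,-1,0],[0,0,0]],[[1,-1,0],[0,0,0]],[[1,-1,0],[0,0,0]],[[1,-1,0],[0,0,0]],[[1,-1,0],[0,0,0]]]}' 87 20
```

```text
0.6 [0.01, 0.03, 0.03, 0.01, 0.01, 0.01, 0.01, 0.35]
0.54 [0.01, 0.03, 0.03, 0.01, 0.01, 0.01, 0.01, 0.5]
0.48 [0.01, 0.03, 0.03, 0.01, 0.01, 0.01, 0.08, 0.5]
0.42 [0.0, 0.01, 0.05, 0.05, 0.05, 0.01, 0.08, 0.5]
0.36 [0.0, 0.05, 0.05, 0.06, 0.05, 0.01, 0.08, 0.5]
0.3 [0.0, 0.05, 0.05, 0.05, 0.01, 0.13, 0.13, 0.49]
0.24 [0.0, 0.0, 0.0, 0.01, 0.01, 0.21, 0.14, 0.46]
0.18 [0.0, 0.0, 0.0, 0.0, 0.16, 0.21, 0.59, 0.35]
0.12 [0.0, 0.0, 0.06, 0.07, 0.13, 0.14, 0.59, 0.59]
0.06 [0.0, 0.0, 0.0, 0.01, 0.11, 0.14, 0.17, 0.41]
0.0 [0.0, 0.0, 0.02, 0.02, 0.1, 0.14, 0.16, 0.41]
-0.06 [0.0, 0.0, 0.02, 0.03, 0.0, 0.0, 0.0, 0.41]
-0.12 [0.0, 0.0, 0.06, 0.05, 0.0, 0.02, 0.09, 0.41]
-0.18 [0.0, 0.0, 0.0, 0.08, 0.08, 0.05, 0.11, 0.41]
-0.24 [0.0, 0.0, 0.08, 0.08, 0.08, 0.07, 0.13, 0.41]
time: 0.93
ee_pos: [0.4144, 0.3517, 0.2224]
eef_rot: [0.132, 0.991, -0.0, -0.0]
ft_force: [0.4, 0.9, 0.4]
width: 0.0867
grip_force: 0.0
```

Run:
```python
from h import *
c=cams.camera("wrist"); np.save("w1.npy",c,allow_pickle=True); print(c["T"].round(3),c["vfov"])
cv2.imwrite("pics/w1.png",c["pixels"])
```

```text
[[ 0.261 -0.923 -0.284  0.337]
 [ 0.965  0.25   0.077  0.373]
 [-0.    -0.294  0.956  0.384]
 [ 0.     0.     0.     1.   ]] 65.50163477599754
```

View pics/w1.png

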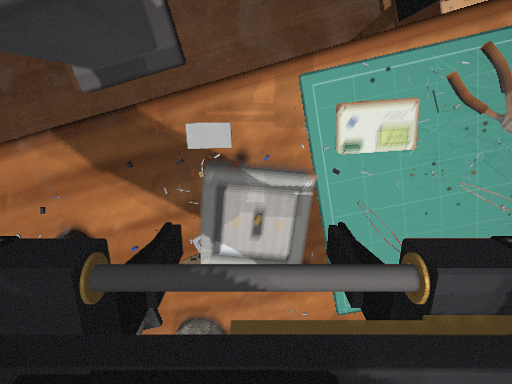

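```bash
python3 -m crank '{"steps":[[[0,-1,0],[0,0,1]],[[0,-1,0],[0,0,1]],[[0,-1,0],[0,0,1]],[[0,-1,0],[0,0,1]],[[0,-1,0],[0,0,1]],[[0,-1,0],[0,0,1]],[[0,-1,0],[0,0,1]],[[0,-1,0],[0,0,1]],[[0,-1,0],[0,0,0]],[[0,-1,0],[0,0,0]]]}' 60
python3 -m crank '{"steps":[[[0,-1,0],[0,0,0]],[[0,-1,0],[0,0,0]],[[0,-1,0],[0,0,0]],[[0.4,-1,0],[0,0,0]],[[0.4,-1,0],[0,0,0]],[[0.4,-1,0],[0,0,0]],[[0.4,-1,0],[0,0,0]],[[0.4,-1,-1],[0,0,0]],[[0,0,-1],[0,0,0]],[[0,0,0],[0,0,0]]]}'
python3 - <<'E'
from h import *
c=cams.camera("wrist"); np.save("w2.npy",c,allow_pickle=True)
cv2.imwrite("pics/w2.png",c["pixels"])
E
```

```text
time: 1.82
ee_pos: [0.4132, 0.1021, 0.2224]
eef_rot: [-0.215, 0.977, 0.0, -0.0]
ft_force: [-0.0, 0.2, 0.2]
width: 0.0597
grip_force: 0.0
time: 2.65
ee_pos: [0.4612, -0.0977, 0.1687]
eef_rot: [-0.214, 0.977, 0.0, -0.003]
ft_force: [-0.5, 0.6, -0.6]
width: 0.0599
grip_force: 0.0
```

View pics/w2.png

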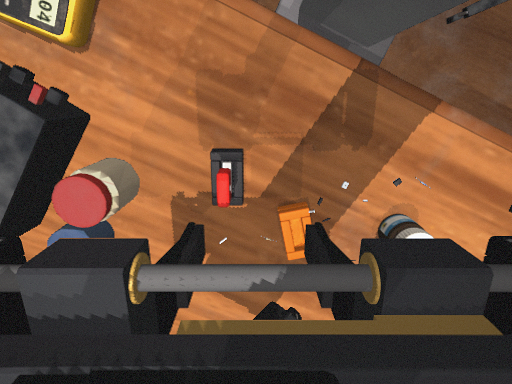

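w1 shows the box plate with its dark slot at (258,222). w2 shows the stand at (227,177) with the red handle at (224,186), aligned with the image's vertical.

Run:
```python
from h import *
c=np.load("w2.npy",allow_pickle=True).item(); P=cloud(c); hsv=cv2.cvtColor(c["pixels"],cv2.COLOR_BGR2HSV)
m=((hsv[...,0]<6)|(hsv[...,0]>174))&(hsv[...,1]>150)&(hsv[...,2]>60); m[:, :205]=0;m[:,250:]=0; m[:150]=0; m[215:]=0
m&=P[...,2]>.03
p=P[m]; print(m.sum(),np.percentile(p[:,2],[5,25,50,75,95]).round(4))
t=m.copy(); 
print(cv2.minAreaRect((p[:,:2]*1000).astype(np.float32)))
# pixel rect of top face (brighter?) back-projected at z=.065
v,u=np.nonzero(m); w=world(c,np.c_[u,v],z=.065); print("z65",cv2.minAreaRect((w[:,:2]*1000).astype(np.float32)), u.min(),u.max(),v.min(),v.max())
q=np.zeros(m.shape,bool);q[145:210,205:250]=1; q&=(P[...,2]>.015)&(P[...,2]<.026)
print("stand",q.sum(),cv2.minAreaRect((P[q][:,:2]*1000).astype(np.float32)))
c=np.load("w1.npy",allow_pickle=True).item(); P=cloud(c)
q=np.zeros(c["z_map"].shape,bool);q[160:268,195:325]=1
b=q&(P[...,2]>.044)&(P[...,2]<.056); print("box",b.sum(),P[b].mean(0),cv2.minAreaRect((P[b][:,:2]*1000).astype(np.float32)))
g=c["pixels"].max(2); s=np.zeros_like(q); s[195:245,238:280]=1; s&=(g<110); print("slotpix",s.sum())
v,u=np.nonzero(s); w=world(c,np.c_[u,v],z=.05); print(w.mean(0),cv2.minAreaRect((w[:,:2]*1000).astype(np.float32)))
print(monitor.read_state()["joint_positions"])
```

```text
500 [0.0505 0.063  0.0641 0.0647 0.0656]
((441.1487731933594, -130.71388244628906), (102.5101547241211, 17.950714111328125), 10.678072929382324)
z65 ((472.05792236328125, -124.86225128173828), (36.95802307128906, 12.932950019836426), 23.359975814819336) 216 230 168 206
stand 1119 ((475.3517150878906, -124.42869567871094), (60.10094451904297, 33.837791442871094), 24.098983764648438)
box 8881 [0.4686836  0.34039755 0.04950194] ((475.4444885253906, 336.9139404296875), (130.1462860107422, 129.2120361328125), 69.18656158447266)
slotpix 110
[0.48131632 0.33733154 0.05      ] ((478.5596618652344, 338.057373046875), (9.245405197143555, 29.540924072265625), 68.65736389160156)
[-0.51523366  0.01353291  0.63752714  1.94532573 -0.00743693  1.19015255
  2.12821357]
```

```bash
python3 -m crank '{"steps":[[[0.53,-1,0],[0,0,0]],[[0,-0.05,-0.6],[0,0,0]],[[0,0,-1],[0,0,0]],[[0,0,-1],[0,0,0]],[[0,0,0],[0,0,0]],[[0,0,0],[0,0,0]]]}' 40 20
python3 - <<'E'
from h import *
c=cams.camera("wrist"); np.save("w3.npy",c,allow_pickle=True)
P=cloud(c); hsv=cv2.cvtColor(c["pixels"],cv2.COLOR_BGR2HSV)
m=((hsv[...,0]<6)|(hsv[...,0]>174))&(hsv[...,1]>150)&(hsv[...,2]>60)&(P[...,2]>.061)&(P[...,2]<.07)
m&=np.hypot(P[...,0]-.4745,P[...,1]+.124)<.04
m=cv2.morphologyEx(m.astype(np.uint8),cv2.MORPH_OPEN,np.ones((3,3)))>0
print(m.sum(),P[m].mean(0),cv2.minAreaRect((P[m][:,:2]*1000).astype(np.float32)))
print(monitor.read_state()["ee_pos"])
E
```

```text
time: 3.2
ee_pos: [0.4767, -0.1221, 0.1083]
eef_rot: [-0.216, 0.976, 0.0, -0.001]
ft_force: [0.6, 0.7, 0.6]
width: 0.0408
grip_force: 0.0
657 [ 0.47404817 -0.12513402  0.06410475] ((474.7987976074219, -124.7613525390625), (33.0159797668457, 11.325778007507324), 24.466903686523438)
[ 0.47750778 -0.12235955  0.1092186 ]
```

```bash
python3 -m crank '{"steps":[[[-0.08,-0.08,-0.9],[0,0,0]],[[0,0,-1],[0,0,0]],[[0,0,-0.6],[0,0,0]],[[0,0,-0.4],[0,0,0]],[[0,0,0],[0,0,0]],[[0,0,0],[0,0,0]]]}'
python3 -m crank '{"steps":[[[0,0,0],[0,0,0]],[[0,0,0],[0,0,0]],[[0,0,0],[0,0,0]],[[0,0,0],[0,0,0]],[[0,0,0],[0,0,0]],[[0,0,0],[0,0,0]],[[0,0,0],[0,0,0]]]}' 0 30
```

```text
time: 3.75
ee_pos: [0.4757, -0.1249, 0.0363]
eef_rot: [-0.215, 0.977, -0.0, 0.001]
ft_force: [0.1, -0.1, -1.1]
width: 0.04
grip_force: 0.0
time: 4.33
ee_pos: [0.475, -0.125, 0.0353]
eef_rot: [-0.215, 0.977, 0.0, 0.0]
ft_force: [0.2, 0.9, 2.7]
width: 0.0119
grip_force: 30.0
```

```bash
python3 -m crank '{"steps":[[[0,0,0.5],[0,0,0]],[[0,0,1],[0,0,0]],[[0,0,1],[0,0,0]],[[0,0,1],[0,0,0]],[[0,0,1],[0,0,0]],[[0,0,1],[0,0,0]],[[-0.6,1,0.5],[0,0,0]],[[-0.6,1,0],[0,0,0]],[[-0.6,1,0],[0,0,-1]],[[0,1,0],[0,0,-1]]]}'
python3 -m crank '{"steps":[[[0,1,0],[0,0,-1]],[[0,1,0],[0,0,-1]],[[0,1,0],[0,0,-1]],[[0,1,0],[0,0,-1]],[[0,1,0],[0,0,-1]],[[0,1,0],[0,0,-1]],[[0,1,0],[0,0,-1]],[[0,1,0],[0,0,0]],[[0,1,0],[0,0,0]],[[0,1,0],[0,0,0]]]}'
python3 -m crank '{"steps":[[[0,1,0],[0,0,0]],[[0,1,0],[0,0,0]],[[0,1,0],[0,0,0]],[[0,1,0],[0,0,0]],[[0,0.6,0],[0,0,0]],[[0,0,0],[0,0,0]],[[0,0,0],[0,0,0]],[[0,0,0],[0,0,0]]]}'
python3 - <<'E'
from h import *
print(monitor.read_state()["joint_positions"])
c=cams.camera("wrist"); np.save("w4.npy",c,allow_pickle=True)
cv2.imwrite("pics/w4.png",c["pixels"])
E
```

```text
time: 5.17
ee_pos: [0.4277, -0.0243, 0.1852]
eef_rot: [-0.127, 0.992, 0.001, -0.0]
ft_force: [-0.1, -0.9, -1.0]
width: 0.0119
grip_force: 30.0
time: 6.0
ee_pos: [0.4295, 0.2261, 0.1848]
eef_rot: [0.175, 0.985, -0.0, -0.0]
ft_force: [0.6, 0.1, 0.1]
width: 0.012
grip_force: 30.0
time: 6.67
ee_pos: [0.4302, 0.3386, 0.1849]
eef_rot: [0.176, 0.984, -0.0, 0.0]
ft_force: [-0.5, -0.8, -1.3]
width: 0.0118
grip_force: 30.0
[-0.90309676  0.18378466  0.1716815   1.72938306 -0.03251848  1.23193394
  0.4940672 ]
```

View pics/w4.png

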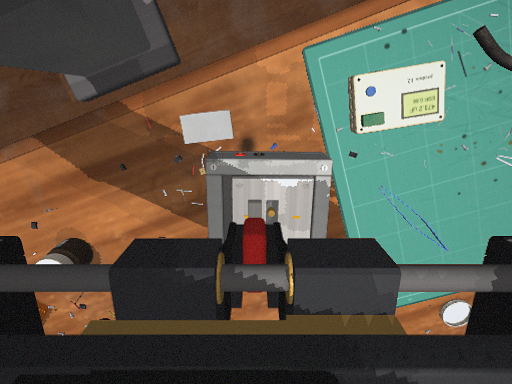

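w4: the slot is at about (264,210), partly hidden behind the red handle. I'll back off 40 mm for a clear view.

```bash
python3 -m crank '{"steps":[[[-0.8,0,0],[0,0,0]],[[-0.8,0.4,0],[0,0,0]],[[0,0,0],[0,0,0]],[[0,0,0],[0,0,0]],[[0,0,0],[0,0,0]],[[0,0,0],[0,0,0]]]}'
python3 - <<'E'
from h import *
print(monitor.read_state()["ee_pos"])
c=cams.camera("wrist"); np.save("w5.npy",c,allow_pickle=True)
k,d=K(c)
# rectified top-down map at z=.05, 0.2mm... 5 px/mm, up=+x,left=+y
X,Y=np.meshgrid(np.arange(0,600),np.arange(0,600)); wx=.475+(300-Y)/4000; wy=.3375+(300-X)/4000
T=np.linalg.inv(c["T"]); p=np.stack([wx,wy,np.full(wx.shape,.05)],-1).reshape(-1,3)@T[:3,:3].T+T[:3,3]
p[:,1:]*=-1; uv,_=cv2.projectPoints(p,np.zeros(3),np.zeros(3),k,d); uv=uv.reshape(600,600,2).astype(np.float32)
o=cv2.remap(c["pixels"],uv,None,cv2.INTER_CUBIC); cv2.imwrite("pics/w5.png",o)
E
```

```text
time: 7.22
ee_pos: [0.3908, 0.3491, 0.1852]
eef_rot: [0.176, 0.984, 0.0, 0.0]
ft_force: [-0.4, 0.2, -1.6]
width: 0.0114
grip_force: 30.0
[0.39076375 0.3490803  0.1852333 ]
```

View pics/w5.png

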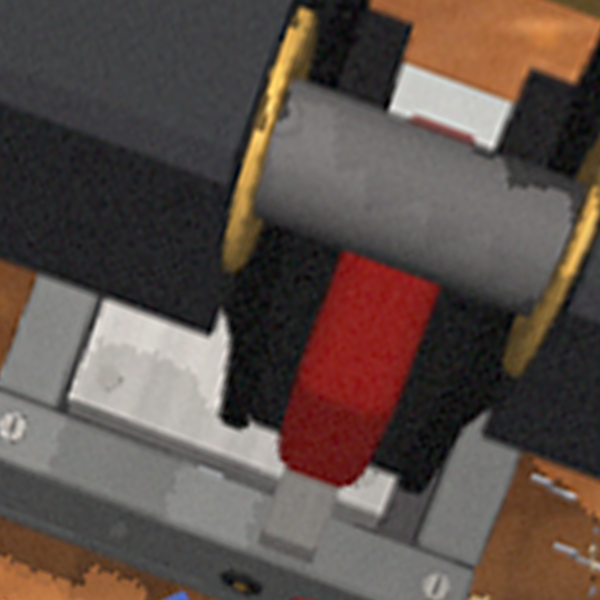

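The camera looks from the −x side, so the gripper hides the slot here. I need to go +x instead.

```bash
python3 -m crank '{"steps":[[[1,-0.2,0],[0,0,0]],[[1,-0.2,0],[0,0,0]],[[1,0,0],[0,0,0]],[[0.8,0,0],[0,0,0]],[[0.2,0,0],[0,0,0]],[[0,0,0],[0,0,0]],[[0,0,0],[0,0,0]],[[0,0,0],[0,0,0]]]}'
cat > rect.py <<'E'
from h import *
def rect(c,z=.05,x0=.475,y0=.3375,n=600,s=6000.):
    k,d=K(c); X,Y=np.meshgrid(np.arange(n),np.arange(n)); wx=x0+(n/2-Y)/s; wy=y0+(n/2-X)/s
    T=np.linalg.inv(c["T"]); p=np.stack([wx,wy,np.full(wx.shape,z)],-1).reshape(-1,3)@T[:3,:3].T+T[:3,3]
    p[:,1:]*=-1; uv,_=cv2.projectPoints(p,np.zeros(3),np.zeros(3),k,d)
    return cv2.remap(c["pixels"],uv.reshape(n,n,2).astype(np.float32),None,cv2.INTER_CUBIC)
E
python3 - <<'E'
from rect import *
print(monitor.read_state()["ee_pos"])
c=cams.camera("wrist"); np.save("w6.npy",c,allow_pickle=True)
o=rect(c); cv2.imwrite("pics/w6.png",o)
E
```

```text
time: 7.93
ee_pos: [0.4889, 0.3402, 0.185]
eef_rot: [0.175, 0.985, 0.0, -0.0]
ft_force: [-0.4, -0.1, -0.6]
width: 0.0118
grip_force: 30.0
[0.4888626  0.34024784 0.18499567]
```

View pics/w6.png

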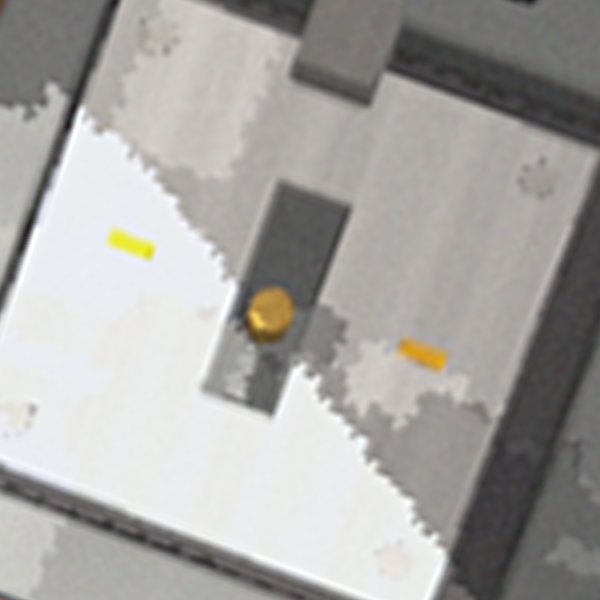

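The rectified w6 (6 px/mm) shows the slot clearly: corners (278,182), (352,205), (274,415), (203,390), centre (277,298). The yellow marks are at (131,244) and (423,355). The T-head's near bottom edge runs from (292,76) to (372,104). I'll compare the bolt with its expected place in the same image.

Run:
```python
from rect import *
from scipy.spatial.transform import Rotation as R
c=np.load("w6.npy",allow_pickle=True).item(); t=c["T"][:3,3]
print("cam",t)
s=monitor.read_state(); tcp=s["ee_pos"]; print(R.from_quat(s["eef_rot"]).as_matrix().round(3)[:,1])
for px in [(292,76),(372,104)]:
    g=np.array([.475+(300-px[1])/6000,.3375+(300-px[0])/6000,.05])
    for z in (.157,.159,.161): print(px,z,(t+(g-t)*(z-t[2])/(g[2]-t[2])).round(4))
a=np.radians(-20.7); ex=np.array([np.cos(a),np.sin(a)]); ey=np.array([-ex[1],ex[0]])
print("expected corners",tcp[:2]-.017*ex+.0045*ey,tcp[:2]-.017*ex-.0045*ey)
# crop of head
P=cloud(c); h=rect(c,z=.163,x0=.485,y0=.34,n=400,s=8000.); cv2.imwrite("pics/w6h.png",h)
```

```text
cam [0.41345685 0.36791878 0.34675414]
[0.344 0.939 0.   ]
(292, 76) 0.157 [0.4767 0.3493 0.157 ]
(292, 76) 0.159 [0.476  0.3495 0.159 ]
(292, 76) 0.161 [0.4753 0.3497 0.161 ]
(372, 104) 0.157 [0.4737 0.3408 0.157 ]
(372, 104) 0.159 [0.4731 0.3411 0.159 ]
(372, 104) 0.161 [0.4724 0.3414 0.161 ]
expected corners [0.47452385 0.35058254] [0.47134257 0.34216354]
```

View pics/w6h.png

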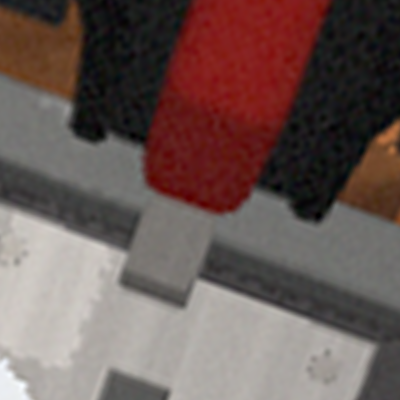

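```bash
python3 -m crank '{"steps":[[[-0.61,0.09,0],[0,0,-0.1]],[[0,0,-0.6],[0,0,0]],[[0,0,-1],[0,0,0]],[[0,0,-1],[0,0,0]],[[0,0,-0.8],[0,0,0]],[[0,0,-0.5],[0,0,0]],[[0,0,-0.2],[0,0,0]],[[0,0,0],[0,0,0]],[[0,0,0],[0,0,0]],[[0,0,0],[0,0,0]]]}' 0 15
```

```text
time: 8.82
ee_pos: [0.4752, 0.3429, 0.084]
eef_rot: [0.179, 0.984, 0.001, 0.001]
ft_force: [-0.3, 0.7, -0.2]
width: 0.0115
grip_force: 15.0
```

Run:
```python
from rect import *
s=monitor.read_state();print(s["ee_pos"],s["ft_force"],s["width"])
c=cams.camera("wrist"); np.save("w7.npy",c,allow_pickle=True)
cv2.imwrite("pics/w7.png",rect(c,z=.05,n=540))
```

```text
[0.47519388 0.34286154 0.08401892] [-0.31226878  0.65791471 -0.2049709 ] 0.011548127196307142
```

View pics/w7.png

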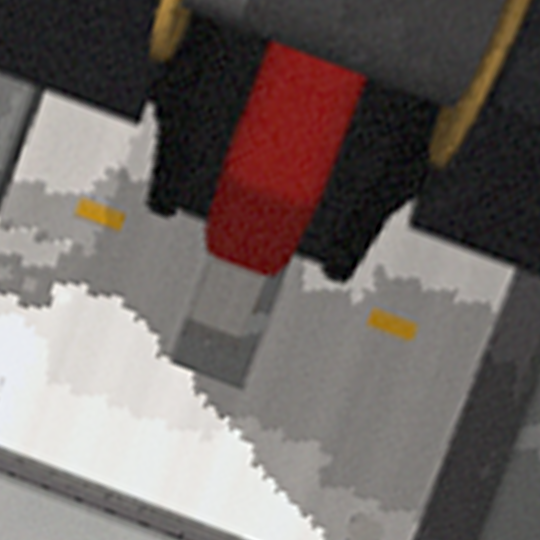

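w7 (10th and last picture): the slot's near end is at (173,361)–(245,387), with the head hovering over it. The marks at (101,215) and (392,325) confirm the slot centre at (.475,.3414). I'll continue with numbers only.

Run:
```python
from rect import *
from scipy.spatial.transform import Rotation as R
A=np.load("w6.npy",allow_pickle=True).item()["T"]; c=np.load("w7.npy",allow_pickle=True).item(); B=c["T"]
b6=np.array([.4905,.3391,.159,1]); print("bolt now",(B@np.linalg.inv(A)@b6).round(4), R.from_matrix(B[:3,:3]@A[:3,:3].T).as_rotvec(True))
# gray in box-aligned frame: rows along -u (box x), cols across (box y)
g=cv2.cvtColor(rect(c,z=.05,n=540),cv2.COLOR_BGR2GRAY)
a=np.radians(-20.5); ex=np.array([np.cos(a),np.sin(a)]); ey=np.array([-ex[1],ex[0]])
for u in np.arange(-21,-3,1.):
    v=np.arange(-9,9.1,.75); w=np.array([.4753,.3414])+(u*ex+v[:,None]*ey)/1000
    px=(270-(w[:,1]-.3375)*6000).round().astype(int); py=(270-(w[:,0]-.475)*6000).round().astype(int)
    print(int(u),*g[py,px])
```

```text
bolt now [0.4769 0.3417 0.058  1.    ] [ 0.08361892 -0.12868491 -0.53904297]
-21 130 127 127 128 126 122 121 122 123 126 127 123 119 126 175 229 226 225 226 225 222 223 222 219 218
-20 128 129 134 131 126 125 126 126 124 126 125 124 126 121 124 188 247 232 237 232 231 228 223 221 219
-19 128 131 132 121 96 89 85 92 88 95 93 93 91 88 93 99 122 105 134 114 113 184 231 202 169
-18 127 128 130 121 91 84 86 88 87 88 87 89 85 89 88 87 87 89 85 82 86 99 116 119 179
-17 129 127 132 128 95 85 85 85 85 83 87 88 87 86 87 90 89 90 89 87 90 106 129 123 147
-16 129 130 134 123 92 84 90 87 89 87 87 89 85 89 86 91 88 90 87 89 91 107 129 120 123
-15 127 128 131 123 94 82 87 88 90 86 89 91 87 83 87 86 90 87 89 88 92 108 130 125 123
-14 129 130 132 123 90 81 90 86 83 86 88 84 84 87 92 97 86 89 87 88 78 106 129 128 125
-13 127 128 131 123 94 83 86 87 77 83 84 86 85 88 82 81 85 90 87 85 81 109 131 126 125
-12 130 129 131 123 87 80 86 87 85 84 86 87 83 86 88 87 87 86 88 85 81 109 130 125 121
-11 130 132 132 118 92 85 87 90 101 109 113 110 109 114 108 112 109 108 107 107 101 111 130 126 123
-10 127 130 131 123 91 91 93 111 113 118 119 117 119 120 117 117 117 119 120 121 110 120 127 126 124
-9 126 129 132 120 101 111 113 111 110 118 117 116 118 121 119 118 118 117 119 119 112 116 129 123 125
-8 129 129 131 118 109 111 109 110 111 120 118 119 121 123 118 118 117 117 118 119 111 117 129 125 123
-7 129 131 129 120 111 113 110 103 111 120 115 116 120 119 116 116 118 118 119 119 110 117 126 123 124
-6 124 128 129 121 100 100 92 79 109 117 118 118 121 121 116 116 117 118 119 117 112 115 126 125 124
-5 129 130 132 116 89 86 83 83 112 117 119 119 120 120 115 119 120 117 119 120 109 114 129 126 121
-4 127 128 130 121 87 83 85 86 111 118 115 118 119 120 117 115 117 117 118 118 105 119 127 124 123
```

Run:
```python
from h import *
B=np.load("w7.npy",allow_pickle=True).item()["T"]; t=B[:3,3]
a=np.radians(-20.5); ex=np.array([np.cos(a),np.sin(a)]); ey=np.array([-ex[1],ex[0]])
d=(t[:2]-[.4753,.3414])*1000; cu,cv=d@ex,d@ey; print("cam",cu,cv,t[2])
f=lambda g,c0,z: c0+(g-c0)*(t[2]-z)/(t[2]-.05)
for z in (.057,.058,.059): print(z,"end u",f(-11.3,cu,z)," v+",f(6.3,cv,z)," v- top",f(-3.2,cv,z+.008),"bot",f(-3.2,cv,z))
```

```text
cam -81.1985560420452 1.2397168811389805 0.24566457232125885
0.057 end u -13.800656539350186  v+ 6.118965787154005  v- top -2.859643274063217 bot -3.041166861229502
0.058 end u -14.15789318782879  v+ 6.0931037567474355  v- top -2.836952825667432 bot -3.018476412833716
0.059 end u -14.515129836307395  v+ 6.067241726340866  v- top -2.8142623772716457 bot -2.9957859644379305
```

```bash
python3 -m crank '{"steps":[[[-0.12,-0.015,-0.1],[0,0,0]],[[0,0,-0.1],[0,0,0]],[[0,0,0],[0,0,0]],[[0,0,0],[0,0,0]],[[0,0,0],[0,0,0]]]}'
cat > chk.py <<'E'
from rect import *
s=monitor.read_state();print(s["ee_pos"],s["ft_force"],s["width"])
c=cams.camera("wrist"); t=c["T"][:3,3]
g=cv2.cvtColor(rect(c,z=.05,n=540),cv2.COLOR_BGR2GRAY)
a=np.radians(-20.5); ex=np.array([np.cos(a),np.sin(a)]); ey=np.array([-ex[1],ex[0]])
d=(t[:2]-[.4753,.3414])*1000; print("cam",d@ex,d@ey,t[2])
for u in np.arange(-21,-5,1.):
    v=np.arange(-9,9.1,.5); w=np.array([.4753,.3414])+(u*ex+v[:,None]*ey)/1000
    px=(270-(w[:,1]-.3375)*6000).round().astype(int); py=(270-(w[:,0]-.475)*6000).round().astype(int)
    print(int(u),*g[py,px])
E
python3 chk.py
```

```text
time: 9.28
ee_pos: [0.4716, 0.3419, 0.0776]
eef_rot: [0.179, 0.984, 0.0, 0.0]
ft_force: [1.0, -0.2, -0.1]
width: 0.0123
grip_force: 15.0
[0.47157938 0.34186439 0.07761063] [ 1.00587142 -0.2133716  -0.11429928] 0.01227467819335512
cam -84.08394268313862 -0.6310916875145217 0.2393295957783839
-21 129 129 130 130 130 128 127 126 124 125 126 125 124 126 126 125 123 123 124 126 129 127 125 127 127 119 119 121 121 126 181 235 225 223 221 219 218
-20 129 132 131 132 135 132 129 127 128 127 127 126 126 124 126 129 127 122 123 128 126 129 130 130 131 132 132 131 132 130 153 197 231 228 225 222 220
-19 128 127 131 133 126 117 103 94 87 86 88 91 90 90 92 93 94 92 92 94 94 100 101 96 94 85 91 102 94 86 97 157 230 223 214 217 223
-18 127 130 129 130 129 112 90 81 82 81 83 86 86 83 82 81 80 84 85 83 84 84 84 83 84 84 86 89 89 85 80 91 115 113 112 139 184
-17 129 129 131 133 127 113 96 82 84 91 88 87 89 89 90 90 87 88 89 88 86 85 87 94 90 86 88 90 89 89 88 104 126 130 122 120 123
-16 129 130 132 132 127 122 98 89 110 118 121 123 123 123 123 122 121 122 119 119 125 123 121 120 119 106 91 86 88 88 87
[... 766 characters left out ...]
0 132 126 113 109 109 112 118 119 118 118 119 121 122 120 116 117 117 115 120 120 118 115 112 94 81 89 87 88 99 127 130 127 125 124
-9 130 130 130 131 126 113 110 111 116 117 119 118 117 120 120 118 117 117 118 119 117 119 120 120 121 113 96 83 84 83 90 106 129 133 129 128 125
-8 130 129 130 133 127 110 111 111 113 119 117 114 117 120 121 121 120 119 118 119 118 115 117 119 116 111 97 84 84 85 91 105 129 130 125 126 122
-7 132 132 129 131 125 113 109 112 117 119 120 119 118 121 122 121 121 119 120 120 121 122 121 121 121 113 94 82 85 87 90 103 122 131 126 124 123
-6 129 128 130 132 123 112 94 88 97 93 92 87 89 94 98 99 95 95 96 97 99 99 101 100 103 108 102 82 87 85 92 110 124 130 126 128 123
```

```bash
python3 -m crank '{"steps":[[[0.01,0.03,0],[0,0,0]],[[0,0,0],[0,0,0]],[[0,0,0],[0,0,0]],[[0,0,-0.06],[0,0,0]],[[0,0,-0.06],[0,0,0]],[[0,0,0],[0,0,0]],[[0,0,0],[0,0,0]]]}'
python3 chk.py | awk 'NR<4||$1==-17||$1==-16||$1==-12||$1==-8'
```

```text
time: 9.92
ee_pos: [0.472, 0.3427, 0.0748]
eef_rot: [0.179, 0.984, 0.0, 0.0]
ft_force: [-0.1, 0.1, 2.7]
width: 0.012
grip_force: 15.0
[0.47204195 0.34273678 0.0748488 ] [-0.10833444  0.06046954  2.71713934] 0.012004347163873852
cam -84.01946615237017 0.2777879932957672 0.236547839408355
-21 129 129 128 128 129 128 125 126 126 124 126 124 124 127 127 127 126 125 126 128 127 127 132 128 129 125 115 113 127 157 210 227 211 178 187 220 225
-17 127 127 128 132 132 107 82 81 84 96 115 119 120 119 121 122 120 121 119 119 119 118 118 122 122 120 112 103 91 87 87 96 117 135 127 127 126
-16 130 133 130 133 134 120 80 77 85 101 122 124 119 117 120 120 122 123 121 120 120 120 121 119 120 122 118 112 95 84 88 98 118 134 127 128 125
-12 129 129 128 131 132 114 86 83 87 97 113 120 118 116 116 121 124 120 115 116 116 118 120 118 119 119 115 107 90 84 90 99 122 135 127 125 125
-8 129 129 129 130 131 119 108 110 113 113 114 120 117 117 120 121 123 122 120 121 121 121 120 120 122 123 119 113 100 84 88 104 125 132 127 124 123
```

```bash
python3 -m crank '{"steps":[[[0,0,-0.06],[0,0,0]],[[0,0,-0.06],[0,0,0]],[[0,0,0],[0,0,0]],[[0,0,0],[0,0,0]]]}'; python3 -m crank '{"steps":[[[0,0,-0.06],[0,0,0]],[[0,0,-0.06],[0,0,0]],[[0,0,0],[0,0,0]],[[0,0,0],[0,0,0]]]}'
```

```text
time: 10.3
ee_pos: [0.4729, 0.342, 0.0717]
eef_rot: [0.18, 0.984, 0.0, 0.001]
ft_force: [4.6, -2.0, 2.4]
width: 0.0118
grip_force: 15.0
time: 10.63
ee_pos: [0.4729, 0.3422, 0.0687]
eef_rot: [0.18, 0.984, 0.0, 0.001]
ft_force: [5.0, -1.4, 0.8]
width: 0.0116
grip_force: 15.0
```

```bash
python3 -m crank '{"steps":[[[0.03,-0.01,0],[0,0,0]],[[0,0,-0.06],[0,0,0]],[[0,0,-0.06],[0,0,0]],[[0,0,0],[0,0,0]],[[0,0,0],[0,0,0]]]}'; python3 -m crank '{"steps":[[[0,0,-0.06],[0,0,0]],[[0,0,-0.06],[0,0,0]],[[0,0,0],[0,0,0]],[[0,0,0],[0,0,0]]]}'
```

```text
time: 11.05
ee_pos: [0.4726, 0.3423, 0.0655]
eef_rot: [0.179, 0.984, 0.0, 0.0]
ft_force: [4.2, -1.5, 0.5]
width: 0.0121
grip_force: 15.0
time: 11.38
ee_pos: [0.4726, 0.3423, 0.0625]
eef_rot: [0.179, 0.984, 0.0, 0.0]
ft_force: [3.6, -1.4, 1.6]
width: 0.0118
grip_force: 15.0
```

```bash
python3 -m crank '{"steps":[[[0.04,-0.015,0],[0,0,0]],[[0,0,-0.06],[0,0,0]],[[0,0,-0.06],[0,0,0]],[[0,0,0],[0,0,0]],[[0,0,0],[0,0,0]]]}'; python3 -m crank '{"steps":[[[0,0,-0.06],[0,0,0]],[[0,0,-0.06],[0,0,0]],[[0,0,0],[0,0,0]],[[0,0,0],[0,0,0]]]}'; python3 -c "
from h import *
print(monitor.read_state()['torque'],monitor.read_state()['joint_positions'][6])"
```

```text
time: 11.8
ee_pos: [0.4729, 0.3423, 0.0593]
eef_rot: [0.179, 0.984, -0.0, -0.001]
ft_force: [-0.8, 0.0, 3.5]
width: 0.0121
grip_force: 15.0
time: 12.13
ee_pos: [0.4731, 0.3422, 0.0564]
eef_rot: [0.179, 0.984, -0.0, -0.0]
ft_force: [-2.2, 0.5, 3.0]
width: 0.0119
grip_force: 15.0
[0.05841812 0.62064145 0.02840195] 0.5692182057164402
```

```bash
python3 -m crank '{"steps":[[[0,0,-0.06],[0,0,0]],[[0,0,0],[0,0,0]],[[0,0,0],[0,0,0]],[[0,0,0],[0,0,0]]]}'
python3 - <<'E'
from h import *
w=cams.camera("wrist"); np.save("w8.npy",w,allow_pickle=True); print(monitor.read_state()["ft_force"])
for c in [np.load(n+".npy",allow_pickle=True).item() for n in("w4","w6","w7")]+[w]:
    hsv=cv2.cvtColor(c["pixels"],cv2.COLOR_BGR2HSV); m=((hsv[...,0]<6)|(hsv[...,0]>174))&(hsv[...,1]>150); m[:,:230]=0;m[:,280:]=0;m[:200]=0;m[270:]=0
    v,u=np.nonzero(m); z=c["z_map"][m]; print(m.sum(),u.min(),u.max(),v.min(),np.percentile(z,[5,50,95]).round(4), c["T"][2,3])
E
```

```text
time: 12.47
ee_pos: [0.4735, 0.3421, 0.0551]
eef_rot: [0.179, 0.984, 0.0, -0.0]
ft_force: [-3.0, 1.7, 3.9]
width: 0.0117
grip_force: 15.0
[-2.22138384  1.64483076  3.90722714]
1048 230 266 218 [0.1461 0.149  0.1637] 0.3465794690530937
1050 242 266 218 [0.1462 0.1491 0.1638] 0.3467541383273982
1057 242 274 218 [0.1461 0.1492 0.1639] 0.24566457232125885
1037 242 266 219 [0.1455 0.1486 0.163 ] 0.21684869701984058
```

```bash
python3 -m crank '{"steps":[[[0,0,0],[0,0,-1]],[[0,0,0],[0,0,-1]],[[0,0,0],[0,0,-1]],[[0,0,0],[0,0,-1]],[[0,0,0],[0,0,-1]],[[0,0,0],[0,0,0]],[[0,0,0],[0,0,0]]]}' 0 20; python3 -c "
from h import *
print(monitor.read_state()['torque'])"
```

```text
time: 13.1
ee_pos: [0.4743, 0.3418, 0.0553]
eef_rot: [0.387, 0.922, 0.0, 0.001]
ft_force: [1.4, -0.0, 3.5]
width: 0.0121
grip_force: 20.0
[-0.12431302 -0.35343277  0.03834211]
```

Turning freely, with low forces and torque. Continuing.

```bash
python3 -m crank '{"steps":[[[0,0,0],[0,0,-1]],[[0,0,0],[0,0,-1]],[[0,0,0],[0,0,-1]],[[0,0,0],[0,0,-1]],[[0,0,0],[0,0,-1]],[[0,0,0],[0,0,-1]],[[0,0,0],[0,0,0]],[[0,0,0],[0,0,0]]]}'; python3 -c "
from h import *
print(monitor.read_state()['torque'])"
```

```text
time: 13.77
ee_pos: [0.4739, 0.3419, 0.0552]
eef_rot: [0.612, 0.791, 0.0, 0.0]
ft_force: [0.8, -0.3, 3.5]
width: 0.0117
grip_force: 20.0
[-0.11282223 -0.18084288  0.0719149 ]
```

```bash
python3 -m crank '{"steps":[[[0,0,0],[0,0,-1]],[[0,0,0],[0,0,-1]],[[0,0,0],[0,0,-1]],[[0,0,0],[0,0,-1]],[[0,0,0],[0,0,-1]],[[0,0,0],[0,0,-1]],[[0,0,0],[0,0,-1]],[[0,0,0],[0,0,0]],[[0,0,0],[0,0,0]],[[0,0,0],[0,0,0]]]}'; python3 -c "
from h import *
print(monitor.read_state()['torque'])"
```

```text
time: 14.6
ee_pos: [0.4737, 0.3419, 0.0551]
eef_rot: [0.821, 0.571, 0.0, 0.0]
ft_force: [0.5, -0.3, 4.4]
width: 0.0121
grip_force: 20.0
[-0.10382092 -0.03498889 -0.00698694]
```

```bash
python3 -m crank '{"steps":[[[0,0,0.06],[0,0,0]],[[0,0,0.06],[0,0,0]],[[0,0,0.06],[0,0,0]],[[0,0,0.06],[0,0,0]],[[0,0,0],[0,0,0]],[[0,0,0],[0,0,0]],[[0,0,0],[0,0,0]]]}' 0 8; python3 -c "
from h import *
print(monitor.read_state()['torque'])"
```

```text
time: 15.18
ee_pos: [0.4736, 0.3419, 0.061]
eef_rot: [0.822, 0.569, 0.0, 0.0]
ft_force: [0.4, 0.2, 1.8]
width: 0.012
grip_force: 8.0
[-0.06258272 -0.19502898 -0.05699483]
```

```bash
python3 -m crank '{"steps":[[[0,0,0.04],[0,0,0]],[[0,0,0],[0,0,0]],[[0,0,0],[0,0,0]]]}' 0 4; python3 -m crank '{"steps":[[[0,0,0],[0,0,0]],[[0,0,0],[0,0,0]],[[0,0,0],[0,0,0]],[[0,0,0],[0,0,0]],[[0,0,0],[0,0,0]],[[0,0,0],[0,0,0]]]}' 36
python3 -m crank '{"steps":[[[0,0,0.2],[0,0,0]],[[0,0,0.6],[0,0,0]],[[0,0,1],[0,0,0]],[[0,0,1],[0,0,0]],[[0,0,1],[0,0,0]],[[0,0,0.8],[0,0,0]],[[0,0,0],[0,0,0]],[[0,0,0],[0,0,0]]]}'
python3 - <<'E'
from h import *
for n in("wrist","top","scene"):
    c=cams.camera(n); P=cloud(c); hsv=cv2.cvtColor(c["pixels"],cv2.COLOR_BGR2HSV)
    m=((hsv[...,0]<6)|(hsv[...,0]>174))&(hsv[...,1]>140)&(hsv[...,2]>50)&(np.hypot(P[...,0]-.4745,P[...,1]-.341)<.035)&(P[...,2]>.055)&(P[...,2]<.11)
    if m.sum()<5: print(n,m.sum()); continue
    p=P[m]; tp=p[p[:,2]>np.percentile(p[:,2],90)-.004]
    print(n,m.sum(),"z",np.percentile(p[:,2],[50,90,95]).round(4),cv2.minAreaRect((tp[:,:2]*1000).astype(np.float32)),tp.mean(0).round(4))
E
```

```text
time: 15.43
ee_pos: [0.4734, 0.3419, 0.0618]
eef_rot: [0.822, 0.569, -0.0, 0.0]
ft_force: [0.7, 1.2, -0.5]
width: 0.0119
grip_force: 4.0
time: 15.93
ee_pos: [0.4735, 0.3419, 0.062]
eef_rot: [0.822, 0.569, -0.0, 0.0]
ft_force: [1.0, -0.7, -0.1]
width: 0.0351
grip_force: 0.0
time: 16.6
ee_pos: [0.4741, 0.3424, 0.1785]
eef_rot: [0.823, 0.569, 0.001, -0.0]
ft_force: [0.0, -0.1, -0.8]
width: 0.0362
grip_force: 0.0
wrist 495 z [0.0912 0.0921 0.0923] ((473.9799499511719, 342.7247619628906), (32.204097747802734, 11.339864730834961), 68.0898208618164) [0.4744 0.3431 0.0912]
top 33 z [0.0903 0.0933 0.094 ] ((473.3072204589844, 340.21356201171875), (26.440404891967773, 9.164949417114258), 70.55681610107422) [0.4729 0.342  0.0922]
scene 16 z [0.0894 0.0922 0.0923] ((469.7145690917969, 336.09368896484375), (26.40847396850586, 3.8852293491363525), 64.69689178466797) [0.4701 0.3368 0.0909]
```

```bash
python3 -c "
from h import *
print(ticket.close_job())"
```

```text
the job is handed in; nothing more can be done
None
```

The T-bolt is locked in the box and released, and the job is handed in. Before hand-in the cameras put the head's underside about 37 mm up, pointing along the yellow marks. No sign showed of forcing the bolt or touching the jar, multimeter or tester, and the judge's verdict was not shown.

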